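# Basking slate onto the waterfall hide

### The arm

A 6-joint arm with a two-finger parallel gripper is mounted at the origin on the work surface. World frame = base frame: x ahead of the robot, y to its left, z up, the work surface at z = 0. Lengths are in m, angles in degrees, forces in N, time in s.
With the tool pointing down it reaches from about 0.275 to 0.725 m from the base axis. Payload 15.9 kg.
Tool frame: the origin (TCP) lies at the very end of the fingers, on their centre line; the grasp point (between the pads) lies 19 mm behind it; z points along the fingers, y is the line along which they close (so a half turn about z gives the same grasp; the last joint's range is limited). The gripper opens to 85 mm and grips with 20 to 120 N. Pads are 22 mm wide; open, the fingers measure 114 mm over their backs; the gripper's body (76 mm by 85 mm) begins 54 mm behind the grasp point. The pads swing forward as they close: fully open they stand 13 mm farther back than shut.
Start: joints at [-72.536, 12.198, -1.971, 75.831, 0, 90], TCP at [0.15, -0.477, 0.231] pointing down, gripper open.
Joint ranges: [-170.91, 170.91], [-42.67, 98.43], [-65.05, 77.54], [-120.47, 116.71], [-90, 82.35], [-180, 180]. Speed limits (degrees/s): [108.29, 108.29, 136.94, 147.25, 180, 180].

### API

Orientations are given as a 3x3 rotation matrix whose columns are the frame's x, y, z axes.
In Python, from station import env gives the robot as it stands.
- The arm moves only by the tool jog_arm, never from a script. Its argument "plan" is a list of rows, each a list of 7 numbers: the shift along the tool's x, y, z in cm, then the turn, a rotation vector about the tool's x, y, z in rad, then the opening, from -1 (shut) to 1 (fully open), so that 0 is half open. A call has 1 to 20 rows; each row shifts and turns the commanded pose from where the row before left it, along the tool's axes as they then stand; what a row does not reach is not made up. A row lasts 1/12 s, in which the tool goes at most 41.7 mm and 7.16 degrees, less where a joint would pass 70% of its speed; a pose out of reach is approached as far as the arm can. A call is refused whole if a number of a shift passes 4.17 or a number of a turn 0.125, either way. A call with a gripper value outside its range is refused whole. The fingers move at their own pace and stop on an object; the grip force is fixed at half the most. Time passes only in rows, so rows that do not move let the fingers close. It gives the time, the measured TCP pose, the force, the opening and the grip force at its end, in the units of the state.
- env.read_state(): the state, without advancing time (a new reading comes with each control period).
- env.read_camera(name): name is "side" or "top" or "wrist"; returns a dict with "frame" (480x640x3 uint8, red, green, blue), "depth" (480x640 float32, m along the optical axis (not along the pixel's ray), 0 where there is no reading), "intrinsics" (3x3 intrinsics, pixels), "world_from_camera" (4x4, takes a point from camera to world coordinates). Camera axes: x right, y up, looking along -z (the intrinsics and any distortion apply to the point x, -y, -z); pixel columns grow to the right and rows downward; lengths in m; the calibration is good to about 2 mm. A picture is of the moment at which its call begins.
- env.job_done(): hands the job in; it is judged then, once.
Trained networks look in a picture, given as the dict that the camera call returned (one of the last four; its "shot" number tells which), for a name from the list of things; names that differ only in an ending like _2 or _b are one class to them, and where a whole thing is asked for, a point or a joint stands for the part that bears it (a point fixed in the world has none). Each returns a list of dicts, best first, with "score" (0 to 1); they miss things now and then, are a little off and sometimes report something else, mostly with a low value. They report only what shows in the picture. A call takes as long as a camera call. They do not tell look-alikes from the thing itself.
- env.boxes_of(picture, target): "extent" ([left, top, right, bottom] as shares, 0 to 1, of the picture: columns of its width, rows of its height, round what is visible of it).
- env.masks_of(picture, target): "pixels" (480x640 bool, what is visible of it) and "extent" ([left, top, right, bottom] as shares, 0 to 1, of the picture: columns of its width, rows of its height, round what is visible of it).
The state is a dict: "clock": time; "qpos": joint angles; "joint_vel": joint speeds; "joint_efforts": joint torques, N m; "tool_pos": TCP position; "orientation": TCP orientation; "wrist_force": force on the tool from outside, world axes, zero at the start; "wrist_torque": the same for the moment, N m; "width": opening from 0.0 (shut) to 1.0 (fully open); "finger_force": force on a finger pad.
Only numpy, scipy, OpenCV 4.12 (cv2) and the standard library are available. Lean on these libraries where they do the work, as an engineer would, in place of code of your own. Each camera call takes 0.05 s, during which the arm holds its last target. There are 200 camera calls.

### The job

The basking slate lies in its grey cradle, where fingers cannot get beside it: take the turner by its handle, slide the blade under the slate through the cradle's open end, lift it clear on the blade without touching it with the fingers, and set it down centred along the two rails of the aluminium tray. Draw the turner out and leave it standing level on the bare shelf, then take the slate by hand across its width and lay it flat, centred and square, on the narrow ledge of the resin waterfall hide, long side along the ledge. Do not let the slate drop, and leave the jar, the bowl and the tongs where they are.

Things in the scene. Friction and masses are not known exactly. Their poses are not given: they have to be found in the camera images.
- turner_grip (a point): Cranked steel turner (spatula), 186 mm long, 0.12 kg, loose. Point: centre of its black handle, 43 mm above its underside; x points to the blade tip, z up. Handle: bar along x, x -46 to +22 mm from here, 16 mm wide, 26 mm tall (30 to 56 mm above the underside). A rear foot (x -46 to -34 mm) reaches down to the underside, so it stands level on the shelf, handle up, as at the start.
- turner_tip (a point): Middle of the turner's blade tip, on its underside, 140 mm ahead (+x) of the handle centre and 43 mm below it. Blade: flat, 3 mm thick, 32 mm wide, 105 mm long (35 to 140 mm ahead of the handle centre); its underside is the turner's underside. A sloping 14 mm wide neck joins it to the handle.
- slate_mid (a point): Dark grey flat basking slate, loose, 110 mm (x) by 62 mm (y) by 8 mm thick, 0.10 to 0.21 kg. This point is its centre; z is up. It starts lying on the two ribs in the cradle, long side along the cradle.
- dock_mid (a point): Light grey plastic cradle, fixed, 126 mm (x) by 83 mm (y). Point: its middle at rib-top height, 12 mm above the shelf; x points from the open end (x = -61 mm) to the end wall (inner face x = +60 mm). Two black ribs along x, 104 mm long, leave a channel 40 mm wide, 10 mm high under the slate, over a 2 mm floor. Side and end walls are 26 mm tall, side walls 71 mm apart inside.
- tray_mid (a point): Rimless aluminium tray, fixed: a 2 mm thick sheet, 150 mm (x) by 130 mm (y), with two dark upright rails along x, 110 mm long, 6 mm wide, 42 mm apart inside, tops 20 mm above the shelf, both ends open. Point: the tray's centre at rail-top height (20 mm above the shelf); x runs along the rails. The slate goes on the rails, long side along them; the channel under it is 18 mm high.
- hide_ledge (a point): Brown resin waterfall hide, fixed. Point: centre of the top of its flat ledge, 70 mm above the shelf. Ledge 46 mm wide (x), 116 mm long (y): the slate laid with its long side along y overhangs 8 mm each side. Below, up to 35 mm above the shelf, the body is 90 mm wide (x). From y = +60 to +120 mm the rock is 80 mm wide, and from y = +73 mm it rises to 128 mm above the shelf.
- jar: Amber glass jar with a green twist cap, loose, 72 mm across, 110 mm tall; leave it. Origin at the centre of its underside.
- bowl: Round beige ceramic bowl, loose, 110 mm across, 45 mm tall; leave it. Origin at the centre of its underside.
- tongs: Orange plastic tongs lying on the shelf, loose, 180 mm long (x), 12 mm tall; leave them. Origin at the middle, on the shelf.
Things that resemble listed ones, but are neither listed nor needed, are in the scene too. Leave any brown, red or turquoise look-alike of the part that bears slate_mid alone.

How it is judged (in metres and radians):
On the way, in this order (a step that is already met when the one before it is completed fails the run):
1. the slate is lifted clear above the cradle (centre more than 34 mm above the shelf) on the turner, not touched by the fingers (height (world z) of slate_mid above 0.034 m and contact force between turner and slate above 0.2 N and contact force between the fingers and slate below 0.1 N), for 0.2 s.
2. the slate lies flat on the tray's rails, its centre within 25 mm of the tray's, long side along them within 0.2 rad, and neither the turner nor the fingers touch it (horizontal distance between slate_mid and tray_mid below 0.025 m and height (world z) of slate_mid between 0.021 and 0.027 m and angle between slate_mid's own z axis and vertical below 0.08 rad and angle between the x axis of slate_mid and the x axis of tray_mid, either way round below 0.2 rad and contact force between each of turner, the fingers and slate below 0.05 N), for 0.2 s.
3. the slate is held by the fingers and lifted off the tray (height (world z) of slate_mid above 0.034 m and contact force between the fingers and slate above 0.5 N and contact force between turner and slate below 0.05 N), for 0.1 s.
At the end, for the whole second after the job is handed in: The slate lies flat and still on the hide's ledge, its centre within 15 mm of the ledge's centre and its long side along the ledge within 0.2 rad, released; the turner stands level and still on the bare shelf, handle up (handle centre less than 44.5 mm above the shelf) (horizontal distance between slate_mid and hide_ledge below 0.015 m and height (world z) of slate_mid between 0.071 and 0.077 m and angle between each of slate_mid, turner_grip's own z axis and vertical below 0.06 rad and angle between the x axis of slate_mid and the y axis of hide_ledge, either way round below 0.2 rad and linear speed of each of slate, turner below 0.02 m/s and height (world z) of turner_grip below 0.0445 m); the robot touches nothing.
It fails at once if the slate is touched by the fingers while it is in or over the cradle (horizontal distance between slate_mid and dock_mid below 0.06 m and contact force between the fingers and slate above 0.5 N).
It fails at once if the slate falls freely (more than about 10 mm) or ends up on the shelf (height (world z) of slate_mid below 0.009 m or (linear speed of slate above 0.45 m/s and contact force between each of the fingers, turner and slate below 0.05 N)).
It fails at once if the jar, the bowl or the tongs are moved more than 30 mm (distance of any of jar, bowl, tongs from where it was at the start of the episode above 0.03 m).
It also fails if it takes over 64 s, if anything falls off the work surface, if the arm or the gripper's body presses on something with over 40 N, if the wrist force passes 120 N, or if a joint passes its speed limit or range.

## Working session

There is one attempt and no reset: what is moved stays moved. The work goes in short steps, Python scripts to look and compute and a tool call to move; the robot and the scene stay as the last step left them, time stands still between calls to the robot, and variables do not carry over. Pictures are saved under pics/ and viewed, at most 10 in all, crops included, and the job is handed in when it is done.

Besides the shell and the picture viewer there is one more tool, called after ">>>" by a JSON object that holds its "name" and its "arguments", one argument or row to a line. jog_arm: Moves the arm, as the interface text tells. Its arguments: {"type":"object","properties":{"plan":{"type":"array"}},"required":["plan"]}

```bash
ls; mkdir -p pics
cat > h.py <<'E'
import numpy as np, cv2
from station import env
def snap(cam,name=None):
    p=env.read_camera(cam)
    if name: cv2.imwrite(f'pics/{name}.png',p['frame'][:,:,::-1])
    return p
def world(p):
    K=p['intrinsics'];d=p['depth'];v,u=np.mgrid[:480,:640]
    c=np.stack([(u-K[0,2])/K[0,0]*d,-(v-K[1,2])/K[1,1]*d,-d],-1)
    T=p['world_from_camera'];w=c@T[:3,:3].T+T[:3,3];w[d==0]=np.nan
    return w
E
python3 - <<'E'
from h import *
s=env.read_state();print(s)
for cam in('top','side'):
    p=snap(cam,cam+'0');w=world(p)
    print(cam,p['intrinsics'].tolist(),p['world_from_camera'].round(3).tolist())
    for n in['turner_grip','slate_mid','dock_mid','tray_mid','hide_ledge','jar','bowl','tongs']:
        for r in env.masks_of(p,n)[:4]:
            m=r['pixels'];q=w[m];q=q[~np.isnan(q[:,0])]
            if len(q)==0: continue
            rc=cv2.minAreaRect((q[:,:2]*1000).astype(np.float32))
            print(n,round(r['score'],2),(np.array(r['extent'])*[640,480,640,480]).astype(int),'med',np.median(q,0).round(3),'zmax',np.percentile(q[:,2],98).round(3),'rect',[np.round(x,1) for x in rc])
E
```

```text
pics
{'clock': 0.0, 'qpos': array([-7.25393301e+01,  1.22236508e+01, -2.00969416e+00,  7.58292342e+01,
        8.87717964e-04,  8.99990065e+01]), 'joint_vel': array([-0.05762538,  0.04996297, -0.02723629, -0.06729946, -0.02990473,
       -0.05564162]), 'joint_efforts': array([ 3.26635754e-04, -6.86167431e+01,  4.87111974e+01,  1.72036520e-02,
        5.07771676e-05,  6.37380197e-06]), 'tool_pos': array([ 0.14992945, -0.47663983,  0.23081613]), 'orientation': array([[ 9.53917945e-01,  3.00067420e-01, -3.12939755e-04],
       [ 3.00067583e-01, -9.53917371e-01,  1.04653547e-03],
       [ 1.55125303e-05, -1.09221204e-03, -9.99999403e-01]]), 'wrist_force': array([ 0.19242619, -0.34733658, -0.27906155]), 'wrist_torque': array([-0.05520685, -0.01668012,  0.01448358]), 'finger_force': 0.0, 'width': 1.000479450551344}
top [[515.2014281196845, 0.0, 315.39185457331484], [0.0, 515.2014281196845, 242.7880042030651], [0.0, 0.0, 1.0]] [[-0.0, 0.998, -0.066, 0.484], [-1.0, -0.002, -0.023, -0.174], [-0.023, 0.066, 0.998, 1.095], [0.0, 0.0, 0.0, 1.0]]
turner_grip 0.92 [257 280 348 298] med [ 0.458 -0.
[... 2964 characters left out ...]
235.8]), np.float64(4.9)]
jar 0.89 [134 262 181 324] med [0.768 0.129 0.076] zmax 0.113 rect [array([828.8,  53.6]), array([ 77.5, 225. ]), np.float64(40.0)]
jar 0.48 [252 332 345 405] med [0.468 0.15  0.003] zmax 0.022 rect [array([470. , 141.4]), array([131.6, 156.1]), np.float64(0.3)]
bowl 0.8 [179 235 225 276] med [ 0.79  -0.069  0.029] zmax 0.048 rect [array([800.7, -73.8]), array([105.4, 176.1]), np.float64(42.3)]
tongs 0.7 [279 204 335 245] med [ 0.595 -0.267  0.019] zmax 0.029 rect [array([ 617.4, -278.9]), array([130.5,  85.6]), np.float64(80.3)]
tongs 0.56 [345 186 411 207] med [ 0.505 -0.454  0.01 ] zmax 0.016 rect [array([ 500.3, -452.4]), array([ 43.9, 183.8]), np.float64(84.6)]
```

View pics/top0.png

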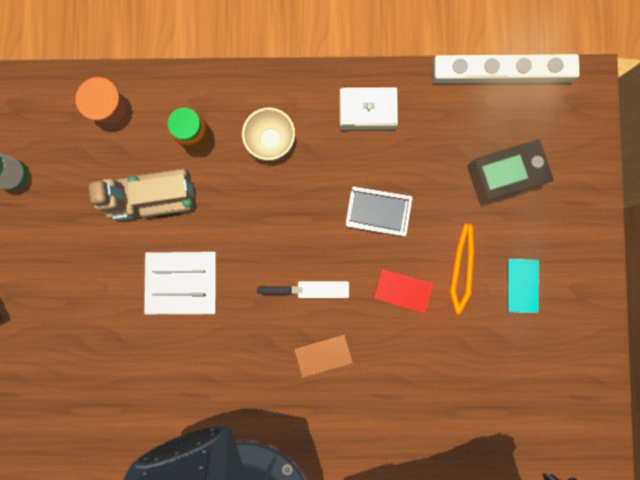

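Run:
```python
from h import *
f=cv2.imread('pics/top0.png')[160:320,230:440]
cv2.imwrite('pics/crop0.png',cv2.resize(f,None,fx=3.7,fy=3.7,interpolation=cv2.INTER_CUBIC))
p=snap('top');w=world(p)
def box(lo,hi,lab):
    m=np.all((w>lo)&(w<hi),-1);q=w[m]
    r=cv2.minAreaRect((q[:,:2]*1000).astype(np.float32));print(lab,len(q),'mean',q.mean(0).round(4),[np.round(x,1) for x in r])
box([.4,-.25,.025],[.52,0,.065],'handle')
box([.4,-.25,.001],[.52,0,.0075],'blade')
box([.4,.04,.013],[.55,.24,.03],'rails')
box([.57,.0,.055],[.75,.4,.08],'ledge')
box([.57,.0,.1],[.75,.4,.14],'rock top')
box([.54,-.37,.023],[.7,-.19,.04],'dock walls')
box([.54,-.37,.016],[.7,-.19,.0225],'slate')
```

```text
handle 289 mean [ 0.4582 -0.0677  0.0537] [array([458.2, -67. ]), array([71.5, 14.2]), np.float64(90.0)]
blade 1920 mean [ 0.4601 -0.1388  0.0026] [array([ 460.4, -125. ]), array([118.3, 248.8]), np.float64(0.1)]
rails 310 mean [0.472  0.1399 0.0193] [array([471.9, 140.5]), array([ 52.6, 110. ]), np.float64(0.1)]
ledge 1561 mean [0.6595 0.1774 0.0687] [array([663.7, 179.7]), array([ 91., 217.]), np.float64(26.7)]
rock top 615 mean [0.6463 0.2617 0.1186] [array([647.5, 262.5]), array([57.2, 44.3]), np.float64(5.6)]
dock walls 466 mean [ 0.6201 -0.2894  0.0255] [array([ 621.5, -281.1]), array([126. ,  83.3]), np.float64(80.2)]
slate 1469 mean [ 0.6226 -0.28    0.0195] [array([ 621.7, -280.6]), array([122.9,  83.4]), np.float64(80.0)]
```

View pics/crop0.png

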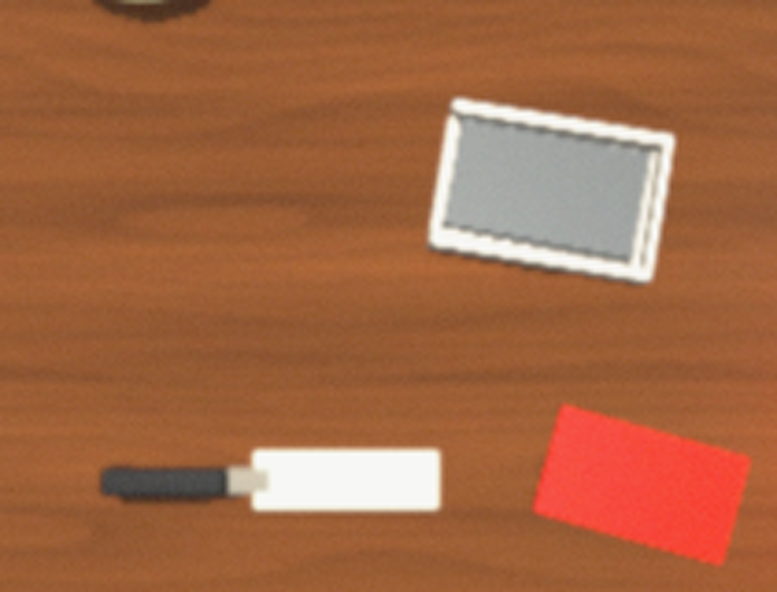

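The grey slate at (379,211) inside the cradle is the one meant. The red (403,291), brown (323,356) and turquoise (523,286) slabs are look-alikes. The crop confirms that the grey one lies in the cradle. Next I find which end is open and measure the hide.

Run:
```python
from h import *
for cam in('top','side'):
    p=snap(cam);w=world(p)
    c=np.array([.6215,-.281]);a=np.deg2rad(10);ex=np.array([-np.sin(a),-np.cos(a)]);ey=np.array([np.cos(a),-np.sin(a)])
    d=w[...,:2]-c;u=d@ex*1000;v=d@ey*1000
    print(cam)
    for lo in list(range(-72,-48,3))+list(range(48,72,3)):
        m=(u>=lo)&(u<lo+3)&(abs(v)<15);print(lo,m.sum(),(np.nanmean(w[m][:,2])*1000).round(1) if m.any() else '',p['frame'][m].mean(0).round() if m.any() else '')
p=snap('top');w=world(p)
def seg(m,l):
    q=w[m];r=cv2.minAreaRect((q[:,:2]*1000).astype(np.float32));print(l,len(q),q.mean(0).round(4),[np.round(x,1) for x in r])
box=np.all((w>[.57,.05,.064])&(w<[.75,.4,.076]),-1);seg(box,'ledge')
# slices along y to find ledge edges
for y in np.arange(.09,.34,.01):
    m=(abs(w[...,1]-y)<.004)&(w[...,0]>.57)&(w[...,0]<.74)
    for lo,hi in((.06,.08),(.1,.14)):
        k=m&(w[...,2]>lo)&(w[...,2]<hi)
        if k.sum()>3: print(round(y,3),lo,(w[k][:,0].min()*1000).round(1),(w[k][:,0].max()*1000).round(1),(w[k][:,2].mean()*1000).round(1))
f=p['frame'][155:235,70:210,::-1];cv2.imwrite('pics/hide.png',cv2.resize(f,None,fx=5,fy=5,interpolation=cv2.INTER_CUBIC))
```

```text
top
-72 19 0.3 [152.  92.  51.]
-69 20 0.2 [156.  97.  61.]
-66 20 -0.7 [198. 163. 137.]
-63 19 1.9 [244. 241. 233.]
-60 20 3.5 [242. 240. 234.]
-57 21 18.8 [193. 193. 185.]
-54 21 19.2 [170. 173. 169.]
-51 21 20.3 [168. 172. 168.]
48 20 19.7 [174. 176. 170.]
51 11 20.5 [219. 216. 206.]
54 14 1.9 [239. 235. 226.]
57 43 15.6 [224. 219. 207.]
60 18 26.0 [241. 236. 226.]
63 1 21.1 [231. 217. 197.]
66 16 0.0 [185. 149. 126.]
69 20 -0.3 [150.  94.  57.]
side
-72 7 0.7 [118.  74.  48.]
-69 10 1.6 [124.  89.  69.]
-66 13 1.8 [142. 121. 105.]
-63 13 2.6 [150. 136. 123.]
-60 29 12.1 [112. 103.  96.]
-57 38 12.8 [106.  99.  93.]
-54 12 14.2 [103.  98.  93.]
-51 18 10.1 [100.  93.  88.]
48 4 21.6 [104.  98.  94.]
51 3 24.9 [129. 118. 107.]
54 17 22.9 [128. 118. 109.]
57 18 22.9 [138. 127. 117.]
60 11 20.7 [143. 132. 122.]
63 3 20.5 [149. 136. 125.]
66 0  
69 0  
ledge 1405 [0.6607 0.175  0.0692] [array([663.5, 179.6]), array([ 91. , 217.9]), np.float64(27.4)]
0.11 0.06 647.1 678.6 66.4
0.12 0.06 645.3 691.7 69.0
0.13 0.06 645.0 689.8 68.9
0.14 0.06 642.6 690.5 69.2
0.15 0.06 641.3 688.6 68.8
0.16 0.06 639.5 685.9 69.1
0.17 0.06 638.4 685.6 69.3
0.18 0.06 636.8 684.0 68.7
0.19 0.06 635.7 682.3 69.3
0.2 0.06 634.5 682.2 69.2
0.21 0.06 632.6 680.2 69.1
0.22 0.06 630.7 677.4 68.9
0.23 0.06 637.1 676.1 68.7
0.24 0.06 624.1 660.7 71.5
0.24 0.1 638.2 661.6 116.2
0.25 0.06 619.8 677.8 70.0
0.25 0.1 622.0 676.0 107.0
0.26 0.06 618.3 619.8 70.4
0.26 0.1 620.5 674.1 120.5
0.27 0.06 616.9 618.1 70.4
0.27 0.1 620.0 676.1 122.9
0.28 0.1 618.5 674.1 122.9
```

View pics/hide.png

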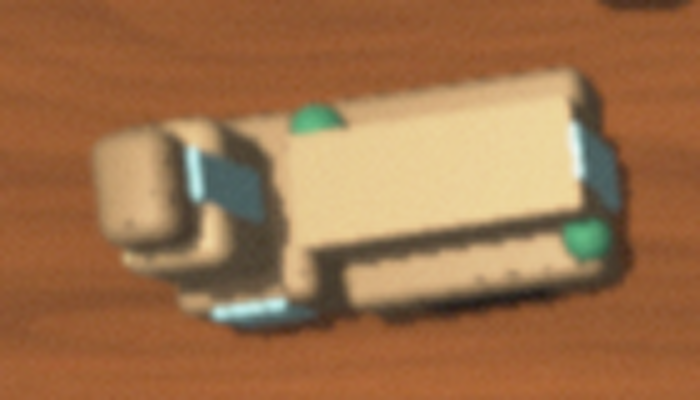

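The top view shows the cradle's open end towards +y: floor only at u=-63, wall at +60. The hide ledge centre is about pixel (157,190), or world (0.661, 0.169), with yaw about 8°. I'm moving to the turner now.

>>> {"name": "jog_arm", "arguments": {
  "plan": [
    [0,0,0.4,0,0,-0.115,1],
    [0,0,0.4,0,0,-0.115,1],
    [0,0,0.4,0,0,-0.115,1],
    [0,0,0.4,0,0,-0.115,1],
    [0,0,0.4,0,0,-0.115,1],
    [0,0,0.4,0,0,-0.115,1],
    [0,0,0.4,0,0,-0.115,1],
    [0,0,0.4,0,0,-0.115,1],
    [0,0,0.4,0,0,-0.115,1],
    [0,0,0.4,0,0,-0.115,1],
    [0,0,0.4,0,0,-0.115,1]
  ]
}}

```text
clock: 2.02
tool_pos: [0.15, -0.4769, 0.1871]
orientation: [[-0.005, 1.0, -0.0], [1.0, 0.005, -0.0], [-0.0, -0.0, -1.0]]
wrist_force: [0.2, -0.2, -1.6]
width: 0.999
finger_force: 0.0
```

>>> {"name": "jog_arm", "arguments": {
  "plan": [
    [2.5,1.92,0,0,0,0,1],
    [2.5,1.92,0,0,0,0,1],
    [2.5,1.92,0,0,0,0,1],
    [2.5,1.92,0,0,0,0,1],
    [2.5,1.92,0,0,0,0,1],
    [2.5,1.92,0,0,0,0,1],
    [2.5,1.92,0,0,0,0,1],
    [2.5,1.92,0,0,0,0,1],
    [2.5,1.92,0,0,0,0,1],
    [2.5,1.92,0,0,0,0,1],
    [2.5,1.92,0,0,0,0,1],
    [2.5,1.92,0,0,0,0,1],
    [2.5,1.92,0,0,0,0,1],
    [2.5,1.92,0,0,0,0,1],
    [2.5,1.92,0,0,0,0,1],
    [2.5,1.92,0,0,0,0,1],
    [0,0,0,0,0,0,1],
    [0,0,0,0,0,0,1]
  ]
}}

```text
clock: 3.52
tool_pos: [0.4582, -0.0761, 0.1871]
orientation: [[-0.002, 1.0, -0.0], [1.0, 0.002, 0.0], [0.0, -0.0, -1.0]]
wrist_force: [0.2, -0.5, 1.0]
width: 0.995
finger_force: 0.0
```

```bash
cat >> h.py <<'E'
def pose():
    s=env.read_state();R=s['orientation'];p=s['tool_pos']
    print('t',round(s['clock'],2),'tcp',p.round(4),'phi',round(np.degrees(np.arctan2(R[1,1],R[0,1])),2),'tilt',(R[:2,2]*1000).round(1),'w',round(s['width'],3),'ff',round(s['finger_force'],1),'F',s['wrist_force'].round(1),'j',s['qpos'].round(0))
    return p,R
def to(x,y,z,phi):
    p,R=pose();f=np.radians(phi);G=np.array([[np.sin(f),np.cos(f),0],[-np.cos(f),np.sin(f),0],[0,0,-1.]])
    G[:,0]=np.cross(G[:,1],G[:,2])
    import scipy.spatial.transform as st
    print('turn',st.Rotation.from_matrix(R.T@G).as_rotvec().round(4),'shift after turn cm',(G.T@(np.array([x,y,z])-p)*100).round(2))
E
python3 - <<'E'
from h import *
to(.458,-.0777,.13,0)
p=snap('wrist','wrist0');w=world(p)
for n in['turner_grip']:
    for r in env.masks_of(p,n)[:2]:
        m=r['pixels'];q=w[m];q=q[~np.isnan(q[:,0])]
        print(r['score'],r['extent'],[np.round(x,1) for x in cv2.minAreaRect((q[:,:2]*1000).astype(np.float32))])
        for lo,hi in((.045,.062),(.0015,.007)):
            k=q[(q[:,2]>lo)&(q[:,2]<hi)];print(lo,len(k),[np.round(x,1) for x in cv2.minAreaRect((k[:,:2]*1000).astype(np.float32))],k.mean(0).round(4), np.percentile(k,[2,98],0).round(4).tolist())
E
```

```text
t 3.52 tcp [ 0.4582 -0.0761  0.1871] phi 0.1 tilt [-0.4  0. ] w 0.995 ff 0.0 F [ 0.2 -0.5  1. ] j [ -9.   9. -13.  69.  -0.  80.]
turn [-0.0004 -0.      0.0017] shift after turn cm [-0.16 -0.02  5.71]
0.68 [0.4517, 0.2933, 0.5152, 0.7348] [array([ 456.1, -124.3]), array([ 32.5, 186.6]), np.float64(0.3)]
0.045 2400 [array([456.4, -65. ]), array([67.4, 15.8]), np.float64(89.8)] [ 0.4564 -0.0633  0.0556] [[0.4488, -0.0965, 0.0528], [0.464, -0.032, 0.0573]]
0.0015 3975 [array([ 456.5, -124.3]), array([186.5,  32. ]), np.float64(89.9)] [ 0.4564 -0.164   0.0031] [[0.441, -0.2147, 0.0017], [0.4717, -0.1152, 0.0045]]
```

>>> {"name": "jog_arm", "arguments": {
  "plan": [
    [-0.25,-0.05,3,0,0,0,1],
    [-0.25,-0.05,3,0,0,0,1],
    [0,0,3,0,0,0,1],
    [0,0,3,0,0,0,1],
    [0,0,2,0,0,0,1],
    [0,0,1.5,0,0,0,1],
    [0,0,0.8,0,0,0,1],
    [0,0,0,0,0,0,1],
    [0,0,0,0,0,0,-1],
    [0,0,0,0,0,0,-1],
    [0,0,0,0,0,0,-1],
    [0,0,0,0,0,0,-1],
    [0,0,0,0,0,0,-1],
    [0,0,0,0,0,0,-1],
    [0,0,0,0,0,0,-1],
    [0,0,0,0,0,0,-1],
    [0,0,0,0,0,0,-1],
    [0,0,0,0,0,0,-1]
  ]
}}

```text
clock: 5.12
tool_pos: [0.457, -0.0823, 0.0248]
orientation: [[0.001, 1.0, 0.001], [1.0, -0.001, -0.0], [-0.0, 0.001, -1.0]]
wrist_force: [-2.4, 0.9, 7.1]
width: 0.18
finger_force: 59.1
```

>>> {"name": "jog_arm", "arguments": {
  "plan": [
    [0,0,-1.5,0,0,0,-1],
    [0,0,-2.5,0,0,0,-1],
    [0,0,-2.5,0,0,0.0873,-1],
    [0,0,0,0,0,0.0873,-1],
    [0.4,1.64,0,0,0,0,-1],
    [0.4,1.64,0,0,0,0,-1],
    [0.4,1.64,0,0,0,0,-1],
    [0.4,1.64,0,0,0,0,-1],
    [0.4,1.64,0,0,0,0,-1],
    [0.4,1.64,0,0,0,0,-1],
    [0.4,1.64,0,0,0,0,-1],
    [0.4,1.64,0,0,0,0,-1],
    [0.4,1.64,0,0,0,0,-1],
    [0.4,1.64,0,0,0,0,-1],
    [0.4,1.64,0,0,0,0,-1],
    [0.4,1.64,0,0,0,0,-1],
    [0,0,0,0,0,0,-1],
    [0,0,0,0,0,0,-1]
  ]
}}

```text
clock: 6.62
tool_pos: [0.659, -0.0692, 0.0887]
orientation: [[0.174, 0.985, -0.001], [0.985, -0.174, 0.0], [-0.0, -0.001, -1.0]]
wrist_force: [-0.4, 0.0, -1.1]
width: 0.18
finger_force: 59.0
```

```bash
cat >> h.py <<'E'
def rect(q): 
    r=cv2.minAreaRect((q[:,:2]*1000).astype(np.float32)); return [np.round(x,1) for x in r]
E
python3 - <<'E'
from h import *
pose()
p=snap('wrist','wrist1');w=world(p)
for n in['turner_grip','slate_mid','dock_mid']:
    for r in env.masks_of(p,n)[:2]:
        m=r['pixels'];q=w[m];q=q[~np.isnan(q[:,0])]
        print(n,round(r['score'],2),(np.array(r['extent'])*[640,480,640,480]).astype(int),rect(q),np.percentile(q,[2,50,98],0).round(4).tolist())
t=snap('top');wt=world(t)
for n in['turner_grip']:
    for r in env.masks_of(t,n)[:2]:
        m=r['pixels'];q=wt[m];q=q[~np.isnan(q[:,0])];q=q[(q[:,2]>.06)]
        print('top',n,round(r['score'],2),rect(q),np.percentile(q,[2,50,98],0).round(4).tolist())
E
```

```text
t 6.62 tcp [ 0.659  -0.0692  0.0887] phi -10.05 tilt [-0.7  0.1] w 0.18 ff 59.0 F [-0.4  0.  -1.1] j [-6. 35. 11. 66.  0. 94.]
turner_grip 0.83 [276 170 341 451] [array([654.8, -86.8]), array([138.4,  32. ]), np.float64(80.5)] [[0.6342, -0.1507, 0.0662], [0.6611, -0.0514, 0.1193], [0.6732, -0.0186, 0.1209]]
dock_mid 0.28 [276 170 343 452] [array([ 654. , -115.8]), array([195.6,  45.3]), np.float64(77.7)] [[0.634, -0.1511, 0.0661], [0.6611, -0.0519, 0.1192], [0.6732, -0.0186, 0.1209]]
top turner_grip 0.74 [array([ 645.8, -145.5]), array([115.3,  32.9]), np.float64(79.7)] [[0.6252, -0.1994, 0.0634], [0.6458, -0.1491, 0.0673], [0.6646, -0.0941, 0.084]]
```

View pics/wrist1.png

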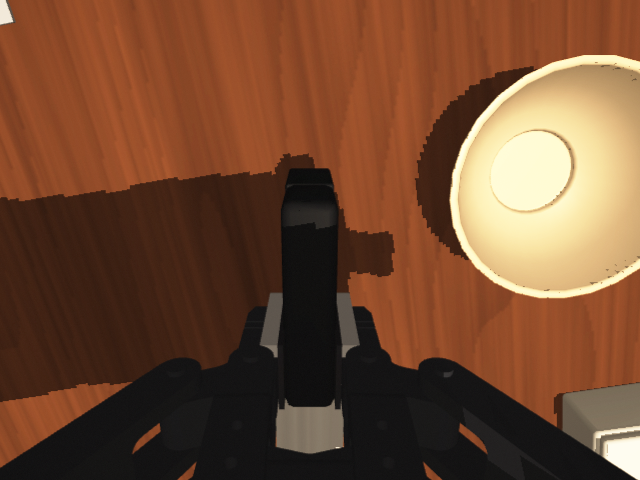

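>>> {"name": "jog_arm", "arguments": {
  "plan": [
    [0,0,2,0,0,0,-1],
    [0,0,2,0,0,0,-1],
    [0,0,1.3,0,0,0,-1],
    [0,0,0.57,0,0,0,-1],
    [0,0,0,0,0,0,-1],
    [0,0,0,0,0,0,-1]
  ]
}}

```text
clock: 7.42
tool_pos: [0.6589, -0.0694, 0.0312]
orientation: [[0.175, 0.985, 0.0], [0.985, -0.175, -0.0], [0.0, 0.0, -1.0]]
wrist_force: [-0.0, 0.5, -0.8]
width: 0.177
finger_force: 59.0
```

Run:
```python
from h import *
p0,R=pose()
for cam in('top','side'):
    p=snap(cam,cam+'1');w=world(p)
    a=np.deg2rad(10);ex=np.array([-np.sin(a),-np.cos(a)]);ey=np.array([np.cos(a),-np.sin(a)])
    d=w[...,:2]-p0[:2];u=d@ex;v=d@ey
    for lo in range(40,140,10):
        m=(u>lo/1000)&(u<lo/1000+.01)&(abs(v)<.012);print(cam,lo,m.sum(),(np.median(w[m][:,2])*1000).round(1))
    m=(u>.04)&(u<.125)&(abs(v)<.03)&(w[...,2]>.0045);q=np.c_[u[m],v[m]]*1000;print(rect(q),np.percentile(q,[1,99],0).round(1))
    if cam=='top':
        m=(u>.15)&(u<.29)&(abs(v)<.06)&(w[...,2]>.0225)&(w[...,2]<.04);q=np.c_[u[m],v[m]]*1000;print('walls in turner frame',rect(q))
        m=(u>.15)&(u<.29)&(abs(v)<.033)&(w[...,2]>.016)&(w[...,2]<.0225);q=np.c_[u[m],v[m]]*1000;print('slate',rect(q),np.percentile(q,[1,99],0).round(1))
cv2.imwrite('pics/side1c.png',cv2.resize(cv2.imread('pics/side1.png')[150:290,220:400],None,fx=4,fy=4,interpolation=cv2.INTER_CUBIC))
```

```text
t 7.42 tcp [ 0.6589 -0.0694  0.0312] phi -10.06 tilt [ 0.4 -0. ] w 0.177 ff 59.0 F [-0.   0.5 -0.8] j [-6. 37.  6. 59.  0. 94.]
top 40 264 551.2
top 50 275 551.8
top 60 281 512.8
top 70 52 8.4
top 80 52 9.0
top 90 55 8.7
top 100 52 8.8
top 110 53 8.9
top 120 54 9.0
top 130 52 4.7
[array([82472.4,  -135.3]), array([60014.3, 84847. ]), np.float64(89.8)] [[ 40.4 -29.3]
 [122.   28.9]]
walls in turner frame [array([ 2.150984e+05, -2.048000e+02]), array([126234.1,  83242.6]), np.float64(0.2)]
slate [array([216133.7,    893.5]), array([ 62116.6, 117008.7]), np.float64(89.1)] [[158.8 -29.6]
 [272.8  31.3]]
side 40 32 11.3
side 50 39 11.0
side 60 27 10.7
side 70 32 11.4
side 80 25 11.1
side 90 28 10.7
side 100 29 10.2
side 110 26 11.4
side 120 27 10.3
side 130 12 10.1
[array([82255.7, -3707.7]), array([54488.8, 84726.5]), np.float64(88.5)] [[ 40.4 -28.9]
 [124.2  18.7]]
```

View pics/side1c.png

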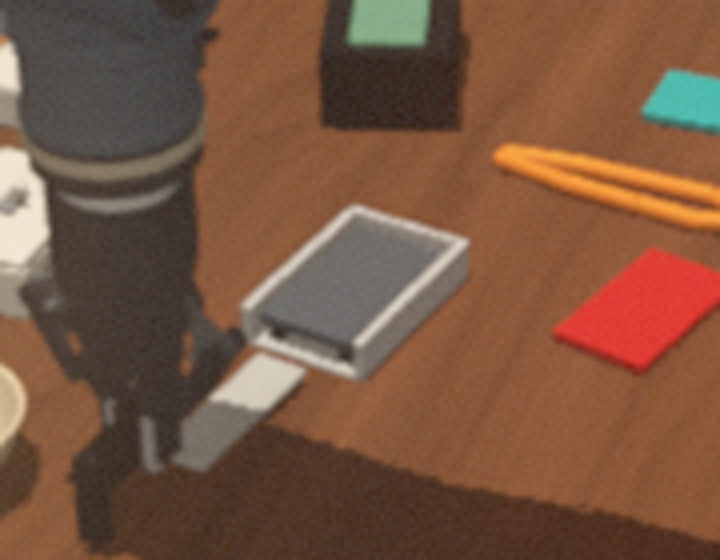

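Side view: the blade at crop (240,400) is level and lines up with the open end at (310,340). I'm inserting now.

>>> {"name": "jog_arm", "arguments": {
  "plan": [
    [0,0,0.12,0,0,0,-1],
    [-0.8,0,0,0,0,0,-1],
    [-0.8,0,0,0,0,0,-1],
    [-0.8,0,0,0,0,0,-1],
    [-0.8,0,0,0,0,0,-1],
    [-0.8,0,0,0,0,0,-1],
    [-0.8,0,0,0,0,0,-1],
    [-0.8,0,0,0,0,0,-1],
    [-0.8,0,0,0,0,0,-1],
    [-0.8,0,0,0,0,0,-1],
    [-0.8,0,0,0,0,0,-1],
    [-0.8,0,0,0,0,0,-1],
    [-0.8,0,0,0,0,0,-1],
    [-0.8,0,0,0,0,0,-1],
    [-0.8,0,0,0,0,0,-1],
    [-0.8,0,0,0,0,0,-1],
    [-0.5,0,0,0,0,0,-1],
    [0,0,0,0,0,0,-1],
    [0,0,0,0,0,0,-1]
  ]
}}

```text
clock: 9.1
tool_pos: [0.6369, -0.1926, 0.0294]
orientation: [[0.175, 0.985, -0.0], [0.985, -0.175, 0.0], [0.0, -0.0, -1.0]]
wrist_force: [-0.2, 0.5, -0.2]
width: 0.181
finger_force: 58.9
```

Run:
```python
from h import *
p0,R=pose()
p=snap('side','side2');w=world(p)
for r in env.masks_of(p,'slate_mid')[:1]:
    m=r['pixels'];q=w[m];print(r['score'],rect(q),np.percentile(q,[2,50,98],0).round(4).tolist())
cv2.imwrite('pics/side2c.png',cv2.resize(cv2.imread('pics/side2.png')[150:290,220:400],None,fx=4,fy=4,interpolation=cv2.INTER_CUBIC))
```

```text
t 9.1 tcp [ 0.6369 -0.1926  0.0294] phi -10.09 tilt [-0.1  0.1] w 0.181 ff 58.9 F [-0.2  0.5 -0.2] j [-17.  37.   6.  59.   0.  83.]
0.8 [array([ 436.9, -330.2]), array([123.5,  57.2]), np.float64(59.2)] [[nan, nan, nan], [nan, nan, nan], [nan, nan, nan]]
```

View pics/side2c.png

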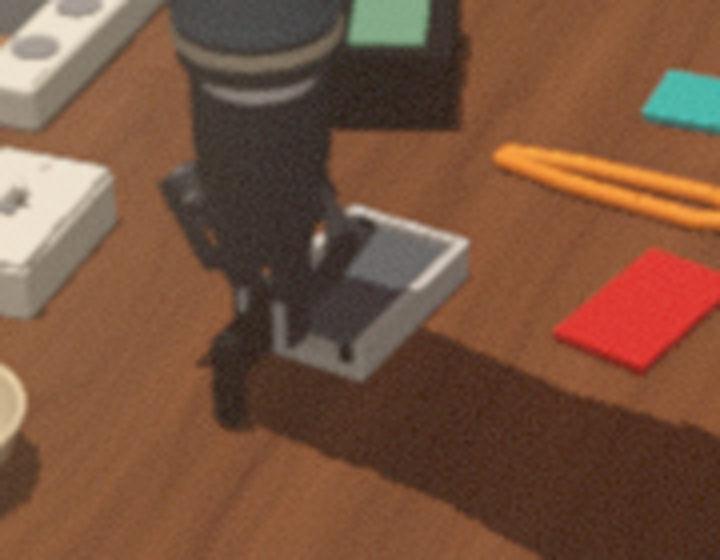

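The blade is in under the slate (crop 320,330) without contact force. I'm lifting slowly.

>>> {"name": "jog_arm", "arguments": {
  "plan": [
    [0,0,-0.15,0,0,0,-1],
    [0,0,-0.1,0,0,0,-1],
    [0,0,-0.1,0,0,0,-1],
    [0,0,-0.1,0,0,0,-1],
    [0,0,-0.1,0,0,0,-1],
    [0,0,-0.1,0,0,0,-1],
    [0,0,-0.2,0,0,0,-1],
    [0,0,-0.3,0,0,0,-1],
    [0,0,-0.4,0,0,0,-1],
    [0,0,-0.4,0,0,0,-1],
    [0,0,-0.4,0,0,0,-1],
    [0,0,-0.4,0,0,0,-1],
    [0,0,-0.4,0,0,0,-1],
    [0,0,-0.4,0,0,0,-1],
    [0,0,-0.4,0,0,0,-1],
    [0,0,-0.4,0,0,0,-1],
    [0,0,-0.3,0,0,0,-1],
    [0,0,-0.2,0,0,0,-1],
    [0,0,0,0,0,0,-1],
    [0,0,0,0,0,0,-1]
  ]
}}

```text
clock: 10.87
tool_pos: [0.6369, -0.1924, 0.0779]
orientation: [[0.175, 0.985, -0.0], [0.985, -0.175, 0.0], [0.0, -0.0, -1.0]]
wrist_force: [-1.1, 0.1, -3.0]
width: 0.176
finger_force: 58.7
```

```bash
cat >> h.py <<'E'
def slate(cams=('top','side'),zlo=.03):
    for c in cams:
        p=snap(c);w=world(p)
        for r in env.masks_of(p,'slate_mid')[:5]:
            q=w[r['pixels']];q=q[~np.isnan(q[:,0])]
            if len(q)<20 or np.median(q[:,2])<zlo: continue
            k=q[abs(q[:,2]-np.median(q[:,2]))<.012];A=np.c_[k[:,:2]-k[:,:2].mean(0),np.ones(len(k))];s=np.linalg.lstsq(A,k[:,2],rcond=None)[0]
            print(c,round(r['score'],2),(np.array(r['extent'])*[640,480,640,480]).astype(int),rect(k),'zmed',np.median(k[:,2]).round(4),'slope',s[:2].round(3))
E
python3 - <<'E'
from h import *
pose();slate()
E
```

```text
t 10.87 tcp [ 0.6369 -0.1924  0.0779] phi -10.06 tilt [-0.  0.] w 0.176 ff 58.7 F [-1.1  0.1 -3. ] j [-17.  35.  10.  65.   0.  83.]
top 0.62 [374 195 409 226] [array([ 615.8, -311.1]), array([54.6, 62.2]), np.float64(76.3)] zmed 0.0638 slope [0.001 0.022]
side 0.57 [297 190 331 220] [array([ 608.4, -282.6]), array([120.1,  58.1]), np.float64(89.6)] zmed 0.0653 slope [0.021 0.015]
```

>>> {"name": "jog_arm", "arguments": {
  "plan": [
    [0.19,-0.17,0,0,0,-0.005,-1],
    [0.37,-0.33,0,0,0,-0.007,-1],
    [0.56,-0.5,0,0,0,-0.009,-1],
    [0.75,-0.67,0,0,0,-0.009,-1],
    [0.93,-0.83,0,0,0,-0.009,-1],
    [1.12,-1,0,0,0,-0.01,-1],
    [1.3,-1.17,0,0,0,-0.01,-1],
    [1.49,-1.33,0,0,0,-0.01,-1],
    [1.68,-1.5,0,0,0,-0.01,-1],
    [1.86,-1.67,0,0,0,-0.01,-1],
    [1.86,-1.67,0,0,0,-0.01,-1],
    [1.68,-1.5,0,0,0,-0.01,-1],
    [1.49,-1.33,0,0,0,-0.01,-1],
    [1.3,-1.17,0,0,0,-0.01,-1],
    [1.12,-1,0,0,0,-0.01,-1],
    [0.93,-0.83,0,0,0,-0.009,-1],
    [0.75,-0.67,0,0,0,-0.009,-1],
    [0.56,-0.5,0,0,0,-0.007,-1],
    [0.37,-0.33,0,0,0,-0.006,-1],
    [0.19,-0.17,0,0,0,0,-1]
  ]
}}

```text
clock: 12.73
tool_pos: [0.473, 0.0286, 0.0779]
orientation: [[0.005, 1.0, 0.0], [1.0, -0.005, -0.0], [-0.0, 0.0, -1.0]]
wrist_force: [0.3, -0.6, -3.3]
width: 0.18
finger_force: 59.0
```

Run:
```python
from h import *
to(.472,.2305,.0779,0);slate(('top',))
```

```text
t 12.73 tcp [0.473  0.0286 0.0779] phi -0.28 tilt [ 0.1 -0. ] w 0.18 ff 59.0 F [ 0.3 -0.6 -3.3] j [  3.  14. -23.  53.  -0.  94.]
turn [ 0.0001  0.     -0.0048] shift after turn cm [20.19 -0.1   0.  ]
```

>>> {"name": "jog_arm", "arguments": {
  "plan": [
    [0.2,-0.05,0,0,0,-0.0025,-1],
    [0.4,-0.05,0,0,0,-0.0025,-1],
    [0.6,0,0,0,0,0,-1],
    [0.8,0,0,0,0,0,-1],
    [1.0,0,0,0,0,0,-1],
    [1.2,0,0,0,0,0,-1],
    [1.4,0,0,0,0,0,-1],
    [1.6,0,0,0,0,0,-1],
    [1.8,0,0,0,0,0,-1],
    [1.8,0,0,0,0,0,-1],
    [1.8,0,0,0,0,0,-1],
    [1.6,0,0,0,0,0,-1],
    [1.4,0,0,0,0,0,-1],
    [1.2,0,0,0,0,0,-1],
    [1.0,0,0,0,0,0,-1],
    [0.8,0,0,0,0,0,-1],
    [0.6,0,0,0,0,0,-1],
    [0.4,0,0,0,0,0,-1],
    [0.4,0,0,0,0,0,-1],
    [0.2,0,0,0,0,0,-1]
  ]
}}

```text
clock: 14.5
tool_pos: [0.4724, 0.2304, 0.0779]
orientation: [[0.001, 1.0, -0.0], [1.0, -0.001, -0.0], [-0.0, -0.0, -1.0]]
wrist_force: [0.1, 0.9, -2.2]
width: 0.178
finger_force: 59.0
```

Run:
```python
from h import *
to(.472,.2305,.0779,0);slate()
for cam in('top','side'):
    p=snap(cam);w=world(p)
    m=np.all((w>[.40,.02,.055])&(w<[.55,.22,.07]),-1);print(m.sum(),rect(w[m]),np.percentile(w[m],[1,50,99],0).round(4).tolist())
    m=np.all((w>[.38,.03,.012])&(w<[.55,.24,.03]),-1);print('rails',m.sum(),rect(w[m]))
f=p['frame'][:,:,::-1];cv2.imwrite('pics/side3.png',cv2.resize(f[250:450,180:420],None,fx=3,fy=3))
```

```text
t 14.5 tcp [0.4724 0.2304 0.0779] phi -0.05 tilt [-0.  -0.1] w 0.178 ff 59.0 F [ 0.1  0.9 -2.2] j [ 26.  20. -15.  56.  -0. 116.]
turn [-0.      0.0001 -0.0008] shift after turn cm [ 0.01 -0.04  0.  ]
top 0.91 [141 267 201 296] [array([473.8, 135.7]), array([111. ,  61.6]), np.float64(88.8)] zmed 0.0631 slope [0.003 0.003]
side 0.74 [292 316 326 370] [array([467.3, 137.6]), array([ 54.8, 111.9]), np.float64(0.1)] zmed 0.0646 slope [ 0.01 -0.01]
1755 [array([474. , 143.5]), array([128.1,  61.6]), np.float64(88.8)] [[0.4433, 0.0809, 0.0566], [0.4733, 0.1366, 0.0631], [0.5035, 0.1995, 0.068]]
rails 16 [array([472.,  87.]), array([ 3.8, 52.1]), np.float64(90.0)]
697 [array([470.3, 141.2]), array([123.5,  61.6]), np.float64(87.7)] [[0.4404, 0.0823, 0.0568], [0.4554, 0.1148, 0.0646], [0.4955, 0.1982, 0.0677]]
rails 243 [array([448.2, 149.4]), array([121.9,  47.4]), np.float64(67.6)]
```

View pics/side3.png

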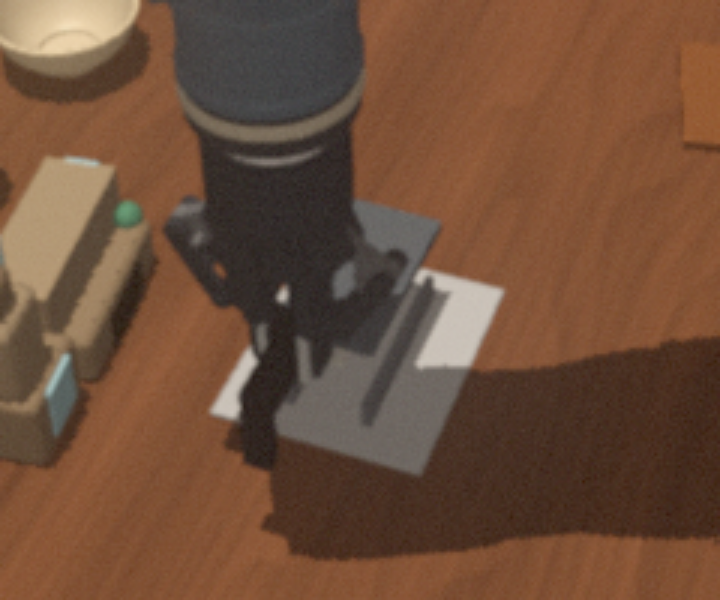

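Side view: the slate is level on the blade over the tray (crop 390,260). It sits about 5 mm short in y. I'm correcting that and lowering it onto the rails.

>>> {"name": "jog_arm", "arguments": {
  "plan": [
    [0.15,-0.05,0,0,0,0,-1],
    [0.2,-0.05,0.2,0,0,0,-1],
    [0.1,0,0.4,0,0,0,-1],
    [0,0,0.5,0,0,0,-1],
    [0,0,0.5,0,0,0,-1],
    [0,0,0.5,0,0,0,-1],
    [0,0,0.4,0,0,0,-1],
    [0,0,0.3,0,0,0,-1],
    [0,0,0.2,0,0,0,-1],
    [0,0,0.2,0,0,0,-1],
    [0,0,0.15,0,0,0,-1],
    [0,0,0.15,0,0,0,-1],
    [0,0,0.15,0,0,0,-1],
    [0,0,0.15,0,0,0,-1],
    [0,0,0.15,0,0,0,-1],
    [0,0,0.15,0,0,0,-1],
    [0,0,0.15,0,0,0,-1],
    [0,0,0.1,0,0,0,-1],
    [0,0,0,0,0,0,-1],
    [0,0,0,0,0,0,-1]
  ]
}}

```text
clock: 16.47
tool_pos: [0.4713, 0.2348, 0.0344]
orientation: [[0.001, 1.0, -0.0], [1.0, -0.001, -0.0], [-0.0, -0.0, -1.0]]
wrist_force: [-0.8, 0.3, -1.1]
width: 0.179
finger_force: 59.2
```

Run:
```python
from h import *
pose();slate(zlo=.015)
```

```text
t 16.47 tcp [0.4713 0.2348 0.0344] phi -0.04 tilt [-0.1 -0. ] w 0.179 ff 59.2 F [-0.8  0.3 -1.1] j [ 26.  22. -18.  50.  -0. 117.]
top 0.55 [149 267 203 296] [array([473.6, 140.2]), array([111.3,  61.7]), np.float64(88.8)] zmed 0.0272 slope [0.003 0.001]
```

>>> {"name": "jog_arm", "arguments": {
  "plan": [
    [0.4,0,0,0,0,0,-1],
    [0.7,0,0,0,0,0,-1],
    [0.9,0,0,0,0,0,-1],
    [0.9,0,0,0,0,0,-1],
    [0.9,0,0,0,0,0,-1],
    [0.9,0,0,0,0,0,-1],
    [0.9,0,0,0,0,0,-1],
    [0.9,0,0,0,0,0,-1],
    [0.9,0,0,0,0,0,-1],
    [0.9,0,0,0,0,0,-1],
    [0.9,0,0,0,0,0,-1],
    [0.9,0,0,0,0,0,-1],
    [0.9,0,0,0,0,0,-1],
    [0.9,0,0,0,0,0,-1],
    [0.9,0,0,0,0,0,-1],
    [0.7,0,0,0,0,0,-1],
    [0.4,0,0,0,0,0,-1],
    [0,0,0,0,0,0,-1],
    [0,0,0,0,0,0,-1]
  ]
}}

```text
clock: 18.25
tool_pos: [0.4713, 0.3737, 0.0343]
orientation: [[0.0, 1.0, -0.0], [1.0, -0.0, -0.0], [-0.0, -0.0, -1.0]]
wrist_force: [-0.7, 0.5, -0.9]
width: 0.177
finger_force: 59.2
```

Run:
```python
from h import *
pose();slate(zlo=.015)
p=snap('top');w=world(p)
for x in np.arange(.34,.52,.03):
    for y in (.22,.25,.28,.31,.34,.37,.40,.43):
        m=(abs(w[...,0]-x)<.01)&(abs(w[...,1]-y)<.01);print(round(float(np.max(w[m][:,2]))*1000) if m.any() else 'na',end=' ')
    print(' x',round(x,2))
for r in env.masks_of(p,'turner_grip')[:1]:
    q=w[r['pixels']];q=q[q[:,2]<.05];print(r['score'],rect(q),np.percentile(q,[2,50,98],0).round(4).tolist())
s=snap('side','side4')
```

```text
t 18.25 tcp [0.4713 0.3737 0.0343] phi -0.02 tilt [-0.1 -0.2] w 0.177 ff 59.2 F [-0.7  0.5 -0.9] j [ 38.  30.  -6.  54.  -0. 128.]
top 0.75 [144 266 205 297] [array([473.6, 139.8]), array([110.6,  61.6]), np.float64(88.7)] zmed 0.0273 slope [-0.001  0.005]
side 0.84 [270 332 324 383] [array([470.8, 142. ]), array([113.,  63.]), np.float64(89.5)] zmed 0.0288 slope [-0.001 -0.005]
4 4 3 3 4 5 4 3  x 0.34
4 3 6 4 4 4 3 4  x 0.37
4 5 4 4 4 128 4 4  x 0.4
5 4 3 4 298 260 5 na  x 0.43
7 15 16 355 288 124 na na  x 0.46
7 16 17 15 305 137 3 na  x 0.49
0.92 [array([472.8, 298.3]), array([122.1,  29.7]), np.float64(90.0)] [[0.4581, 0.2404, 0.0079], [0.4728, 0.2975, 0.0123], [0.4876, 0.3567, 0.0416]]
```

View pics/side4.png

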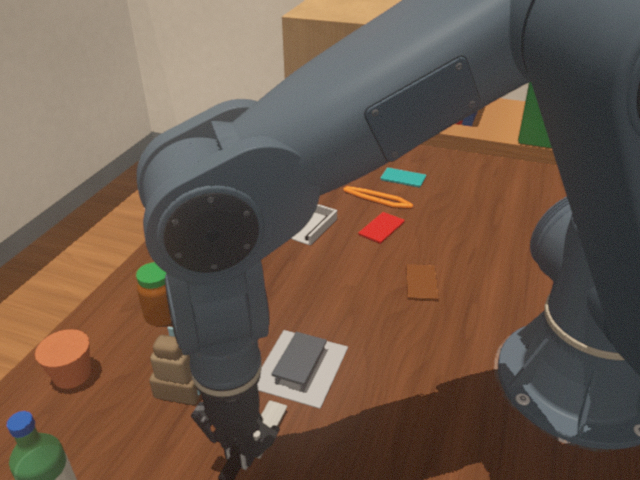

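The slate rests on the rails at (300,358) and the blade is out. I'm setting the turner down here on bare shelf.

>>> {"name": "jog_arm", "arguments": {
  "plan": [
    [0,0,0.3,0,0,0,-1],
    [0,0,0.3,0,0,0,-1],
    [0,0,0.15,0,0,0,-1],
    [0,0,0.1,0,0,0,-1],
    [0,0,0.08,0,0,0,-1],
    [0,0,0,0,0,0,-1],
    [0,0,0,0,0,0,1],
    [0,0,0,0,0,0,1],
    [0,0,0,0,0,0,1],
    [0,0,0,0,0,0,1],
    [0,0,0,0,0,0,1],
    [0,0,0,0,0,0,1],
    [0,0,0,0,0,0,1],
    [0,0,-1,0,0,0,1],
    [0,0,-2,0,0,0,1],
    [0,0,-3,0,0,0,1],
    [0,0,-3,0,0,0,1],
    [0,0,-2,0,0,0,1],
    [0,0,-1,0,0,0,1]
  ]
}}

```text
clock: 20.18
tool_pos: [0.4724, 0.3745, 0.149]
orientation: [[0.001, 1.0, 0.003], [1.0, -0.001, 0.003], [0.003, 0.003, -1.0]]
wrist_force: [-0.1, 0.2, 0.0]
width: 0.998
finger_force: 0.0
```

Run:
```python
from h import *
pose()
p=snap('wrist');w=world(p)
for r in env.masks_of(p,'turner_grip')[:1]:
    q=w[r['pixels']];q=q[~np.isnan(q[:,0])]
    k=q[q[:,2]>.05];print(r['score'],rect(q),'handle',rect(k),k[:,2].mean(),np.percentile(k[:,2],[5,95]));b=q[q[:,2]<.012];print('blade z',np.percentile(b[:,2],[5,50,95]).round(4))
```

```text
t 20.18 tcp [0.4724 0.3745 0.149 ] phi -0.04 tilt [3.4 2.7] w 0.998 ff 0.0 F [-0.1  0.2  0. ] j [ 38.  26.   5.  69.  -0. 128.]
0.81 [array([471.3, 329.8]), array([189.8,  32.5]), np.float64(89.9)] handle [array([470.9, 391. ]), array([16. , 67.2]), np.float64(0.0)] 0.05564182705597675 [0.05374194 0.05698655]
blade z [0.002  0.0031 0.0042]
```

>>> {"name": "jog_arm", "arguments": {
  "plan": [
    [-1,0,0,0,0,0,1],
    [-2,0,0,0,0,0,1],
    [-3,0,0,0,0,0,1],
    [-3,0,0,0,0,0,1],
    [-3,0,0,0,0,0,1],
    [-3,0,0,0,0,0,1],
    [-3,0,0,0,0,0,1],
    [-3,0,0,0,0,0,1],
    [-1.45,0,0,0,0,0,1],
    [-1,0,0,0,0,0,1],
    [0,0,0,0,0,0,1],
    [0,0,0,0,0,0,1]
  ]
}}

```text
clock: 21.28
tool_pos: [0.4709, 0.1391, 0.1444]
orientation: [[0.001, 1.0, -0.001], [1.0, -0.001, -0.0], [-0.0, -0.001, -1.0]]
wrist_force: [-0.5, -0.7, 0.8]
width: 1.001
finger_force: 0.0
```

Run:
```python
from h import *
pose();slate(('wrist','top'),.015)
p=snap('wrist','wrist5');w=world(p)
m=np.all((w>[.4,.05,.022])&(w<[.55,.23,.035]),-1);print(rect(w[m]),np.median(w[m],0).round(4))
```

```text
t 21.28 tcp [0.4709 0.1391 0.1444] phi -0.08 tilt [-1.1 -0.1] w 1.001 ff 0.0 F [-0.5 -0.7  0.8] j [ 16.  13. -14.  63.   0. 107.]
wrist 0.77 [257 134 363 300] [array([471.6, 140.2]), array([110.4,  62.2]), np.float64(89.5)] zmed 0.028 slope [-0.    -0.001]
top 0.6 [149 266 204 297] [array([473.5, 137.6]), array([105.9,  61.7]), np.float64(88.7)] zmed 0.0272 slope [-0.004  0.002]
[array([471.6, 140.1]), array([110.5,  62.2]), np.float64(89.5)] [0.4716 0.1458 0.028 ]
```

Run:
```python
from h import *
p0,R=pose()
for cam in('wrist','side'):
    w=world(snap(cam));d=w-p0
    m=(abs(d[...,0])<.075)&(abs(d[...,1])<.03)&(d[...,2]>-.02)&(d[...,2]<.06)
    q=d[m]*1000;print(cam,len(q),np.percentile(q[:,2],[0,1,5,20,50]).round(1))
    for lo in range(-6,40,4):
        k=q[(q[:,2]>=lo)&(q[:,2]<lo+4)]
        if len(k): print(lo,len(k),'x',np.percentile(k[:,0],[2,25,50,75,98]).round(),'y',np.percentile(k[:,1],[2,98]).round())
```

```text
t 21.53 tcp [0.4712 0.14   0.1449] phi 0.03 tilt [-0.2  0. ] w 1.0 ff 0.0 F [ 0.1 -0.5  0.3] j [ 17.  13. -13.  63.   0. 107.]
wrist 13482 [12.2 14.8 18.8 27.5 40.8]
10 65 x [-44. -43. -43.  42.  43.] y [-9.  7.]
14 474 x [-48. -43.  42.  42.  46.] y [-10.  11.]
18 789 x [-54. -43.  42.  42.  53.] y [-11.  11.]
22 952 x [-55. -43.  42.  43.  55.] y [-10.  11.]
26 1086 x [-56. -43.  42.  43.  55.] y [-11.  11.]
30 1168 x [-56. -43. -43.  43.  55.] y [-10.  11.]
34 1267 x [-56. -43.  42.  43.  55.] y [-11.  11.]
38 1371 x [-56. -43. -42.  43.  55.] y [-10.  11.]
side 426 [13.8 15.1 19.3 26.4 38.5]
10 1 x [42. 42. 42. 42. 42.] y [4. 4.]
14 10 x [-50.  42.  42.  42.  43.] y [-8. 10.]
18 32 x [-53. -47.  42.  43.  47.] y [-8. 13.]
22 40 x [-54. -49.  42.  45.  53.] y [-8. 13.]
26 41 x [-57. -52.  41.  43.  54.] y [-8. 13.]
30 41 x [-58. -51. -45.  43.  53.] y [-10.  12.]
34 45 x [-58. -54.  41.  42.  54.] y [-9. 13.]
38 46 x [-57. -52.  -2.  43.  54.] y [-4. 14.]
```

View pics/wrist5.png

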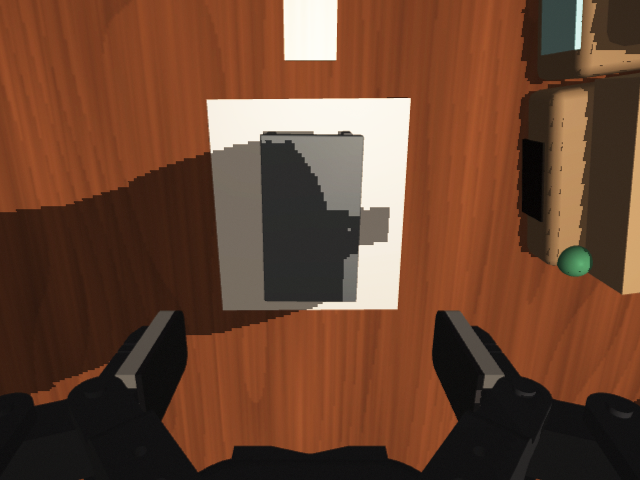

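Wrist view: the slate is centred at (311,217) between the open fingers. When open, the fingertips stand 13 mm above the TCP. I'm descending to TCP z of about 1 mm and gripping across the width.

>>> {"name": "jog_arm", "arguments": {
  "plan": [
    [0,0.05,1.5,0,0,0,1],
    [0,0,2.5,0,0,0,1],
    [0,0,2.5,0,0,0,1],
    [0,0,2.5,0,0,0,1],
    [0,0,2,0,0,0,1],
    [0,0,1.5,0,0,0,1],
    [0,0,1,0,0,0,1],
    [0,0,0.6,0,0,0,1],
    [0,0,0.3,0,0,0,1],
    [0,0,0,0,0,0,1],
    [0,0,0,0,0,0,0.75],
    [0,0,0,0,0,0,0.6],
    [0,0,0,0,0,0,0.5],
    [0,0,0,0,0,0,0.3],
    [0,0,0,0,0,0,-1],
    [0,0,0,0,0,0,-1],
    [0,0,0,0,0,0,-1],
    [0,0,0,0,0,0,-1]
  ]
}}

```text
clock: 23.13
tool_pos: [0.4723, 0.1394, 0.002]
orientation: [[0.001, 1.0, 0.001], [1.0, -0.001, 0.0], [0.0, 0.001, -1.0]]
wrist_force: [-3.6, -1.6, 12.6]
width: 0.712
finger_force: 62.5
```

Run:
```python
from h import *
pose();slate(('wrist','top'),.015)
```

```text
t 23.13 tcp [0.4723 0.1394 0.002 ] phi -0.04 tilt [1.2 0.4] w 0.712 ff 62.5 F [-3.6 -1.6 12.6] j [ 16.  21. -26.  43.   0. 106.]
wrist 0.95 [199 173 422 460] [array([472.6, 146.2]), array([98.9, 66.4]), np.float64(89.8)] zmed 0.028 slope [-0.001 -0.004]
top 0.77 [177 268 202 295] [array([473.9, 109.5]), array([50.3, 60.4]), np.float64(89.3)] zmed 0.0272 slope [0.01  0.012]
```

>>> {"name": "jog_arm", "arguments": {
  "plan": [
    [0,0,-0.2,0,0,0,-1],
    [0,0,-0.4,0,0,0,-1],
    [0,0,-0.8,0,0,0,-1],
    [0,0,-1.2,0,0,0,-1],
    [0,0,-1.5,0,0,0,-1],
    [0,0,-1.5,0,0,0,-1],
    [0,0,-1.5,0,0,0,-1],
    [0,0,-1.5,0,0,0,-1],
    [0,0,-1.5,0,0,0,-1],
    [0,0,-1,0,0,-0.02,-1],
    [0,0,-0.6,0,0,-0.03,-1],
    [0,0,-0.3,0,0,-0.03,-1],
    [0,0,0,0,0,-0.03,-1],
    [0,0,0,0,0,-0.03,-1],
    [0,0,0,0,0,0,-1],
    [0,0,0,0,0,0,-1]
  ]
}}

```text
clock: 24.67
tool_pos: [0.4717, 0.1393, 0.1213]
orientation: [[-0.139, 0.99, 0.0], [0.99, 0.139, 0.0], [0.0, 0.0, -1.0]]
wrist_force: [0.7, -0.5, -2.2]
width: 0.71
finger_force: 65.1
```

Run:
```python
from h import *
to(.661,.169,.122,8.1);slate(('wrist','top'),.05)
p=snap('wrist');w=world(p)
m=np.all((w>[.6,.09,.064])&(w<[.72,.26,.075]),-1);print('ledge wrist',m.sum(),rect(w[m]) if m.sum()>5 else '')
```

```text
t 24.67 tcp [0.4717 0.1393 0.1213] phi 7.97 tilt [0. 0.] w 0.71 ff 65.1 F [ 0.7 -0.5 -2.2] j [ 16.  14. -16.  60.   0.  98.]
turn [ 0.     -0.     -0.0022] shift after turn cm [ 0.28 19.16 -0.07]
wrist 0.67 [199 170 422 460] [array([469.6, 145.5]), array([64.2, 99.5]), np.float64(7.6)] zmed 0.1472 slope [-0.002 -0.004]
top 0.73 [156 264 190 296] [array([476.6, 112.1]), array([61.7, 54.2]), np.float64(7.1)] zmed 0.1464 slope [0.    0.007]
ledge wrist 546 [array([643.9, 130.4]), array([ 4.7, 39.1]), np.float64(10.6)]
```

>>> {"name": "jog_arm", "arguments": {
  "plan": [
    [0,0.3,0,0,0,0,-1],
    [0,0.8,0,0,0,0,-1],
    [0,1.3,0,0,0,0,-1],
    [0.1,1.7,0,0,0,0,-1],
    [0.1,1.9,0,0,0,0,-1],
    [0.1,1.9,0,0,0,0,-1],
    [0,1.9,0,0,0,0,-1],
    [0,1.9,0,0,0,0,-1],
    [0,1.9,0,0,0,0,-1],
    [0,1.7,0,0,0,0,-1],
    [0,1.5,0,0,0,0,-1],
    [0,1.2,0,0,0,0,-1],
    [0,0.8,0,0,0,0,-1],
    [0,0.4,0,0,0,0,-1],
    [0,0,0,0,0,0,-1],
    [0,0,0,0,0,0,-1]
  ]
}}

```text
clock: 26.25
tool_pos: [0.6615, 0.1689, 0.1208]
orientation: [[-0.139, 0.99, -0.0], [0.99, 0.139, -0.0], [-0.0, -0.0, -1.0]]
wrist_force: [0.6, -0.3, -1.5]
width: 0.708
finger_force: 65.1
```

Run:
```python
from h import *
to(.661,.169,.122,8.1);slate(('wrist','top','side'),.05)
p=snap('wrist','wrist6');w=world(p)
m=np.all((w>[.6,.09,.064])&(w<[.72,.26,.075]),-1);print('ledge wrist',m.sum(),rect(w[m]) if m.sum()>5 else '')
c=np.array([.661,.169]);a=np.radians(8.1);ex=np.array([np.cos(a),np.sin(a)]);ey=np.array([-np.sin(a),np.cos(a)])
d=w[...,:2]-c;u=d@ex;v=d@ey
for lo in range(-80,130,8):
    m=(v>lo/1e3)&(v<lo/1e3+.008)&(abs(u)<.1)&(w[...,2]>.064)&(w[...,2]<.075)
    if m.sum()>5: print(lo,m.sum(),np.percentile(u[m]*1e3,[0,2,98,100]).round(1))
for lo in range(40,80,4):
    m=(v>lo/1e3)&(v<lo/1e3+.004)&(abs(u)<.02); 
    if m.sum(): print('v',lo,np.median(w[m][:,2]).round(4))
```

```text
t 26.25 tcp [0.6615 0.1689 0.1208] phi 7.98 tilt [-0.4 -0.1] w 0.708 ff 65.1 F [ 0.6 -0.3 -1.5] j [14. 36. 18. 72.  0. 96.]
turn [-0.0004  0.     -0.0021] shift after turn cm [ 0.02 -0.04 -0.12]
wrist 0.87 [199 173 420 460] [array([661.4, 175.6]), array([65.3, 99.2]), np.float64(7.9)] zmed 0.1466 slope [-0.002 -0.004]
top 0.66 [114 164 174 200] [array([660.7, 170.5]), array([ 62.4, 112.4]), np.float64(9.9)] zmed 0.1462 slope [-0.001 -0.006]
side 0.87 [162 275 203 322] [array([658.5, 178. ]), array([ 64.3, 100.6]), np.float64(6.2)] zmed 0.148 slope [ 0.003 -0.017]
ledge wrist 4275 [array([653.2, 220.6]), array([46.2, 18.4]), np.float64(8.2)]
-64 17 [83.2 83.3 85.5 85.6]
-56 304 [84.2 84.9 93.5 94.9]
-48 225 [91.9 92.3 99.8 99.9]
40 1094 [-23.3 -22.3  21.6  22.7]
48 1822 [-23.4 -22.6  21.6  22.5]
56 1359 [-23.5 -22.5  21.6  22.6]
v 40 0.1471
v 44 0.1469
v 48 0.1469
v 52 0.1465
v 56 0.0699
v 60 0.0557
v 64 0.0487
v 68 0.0499
v 72 0.1298
v 76 0.1001
```

View pics/wrist6.png

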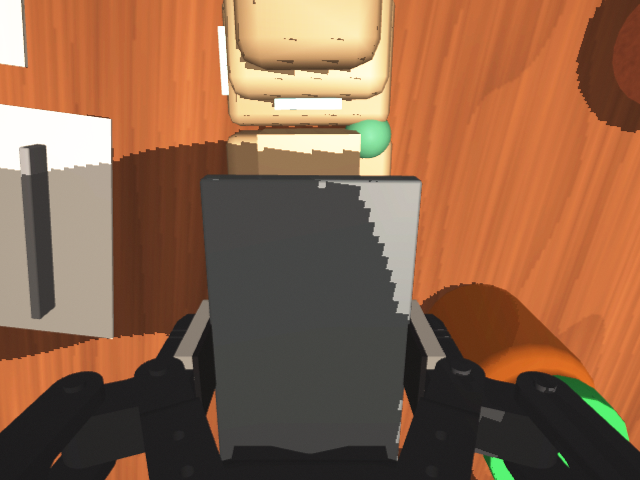

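Wrist view: the slate (310,320) is held square, and the ledge (310,150) lies straight under it. The rest of the gap to the rock and the jar (lower right) is clear. I'm lowering.

>>> {"name": "jog_arm", "arguments": {
  "plan": [
    [0.1,-0.05,0.3,0,0,0,-1],
    [0,0,0.6,0,0,0,-1],
    [0,0,0.9,0,0,0,-1],
    [0,0,1,0,0,0,-1],
    [0,0,1,0,0,0,-1],
    [0,0,0.9,0,0,0,-1],
    [0,0,0.7,0,0,0,-1],
    [0,0,0.5,0,0,0,-1],
    [0,0,0.3,0,0,0,-1],
    [0,0,0.2,0,0,0,-1],
    [0,0,0.15,0,0,0,-1],
    [0,0,0.1,0,0,0,-1],
    [0,0,0,0,0,0,-1],
    [0,0,0,0,0,0,-1]
  ]
}}

```text
clock: 27.77
tool_pos: [0.661, 0.1699, 0.0549]
orientation: [[-0.139, 0.99, 0.0], [0.99, 0.139, 0.0], [0.0, 0.0, -1.0]]
wrist_force: [-0.0, 0.1, -1.6]
width: 0.714
finger_force: 65.1
```

Run:
```python
from h import *
to(.6612,.170,.0522,8.1);slate(('wrist','top'),.05)
```

```text
t 27.77 tcp [0.661  0.1699 0.0549] phi 7.99 tilt [0.4 0.1] w 0.714 ff 65.1 F [-0.   0.1 -1.6] j [14. 38. 12. 64. -0. 96.]
turn [ 0.0004 -0.     -0.002 ] shift after turn cm [0.01 0.02 0.27]
wrist 0.94 [197 171 421 458] [array([659.6, 176.5]), array([62.4, 99.2]), np.float64(7.8)] zmed 0.0807 slope [-0.002 -0.004]
top 0.66 [127 170 183 207] [array([661.8, 170. ]), array([ 62.1, 111.8]), np.float64(7.8)] zmed 0.0799 slope [0.005 0.004]
```

>>> {"name": "jog_arm", "arguments": {
  "plan": [
    [0,0,0.1,0,0,0,-1],
    [0,0,0.08,0,0,0,-1],
    [0,0,0.05,0,0,0,-1],
    [0,0,0,0,0,0,-1],
    [0,0,0,0,0,0,-1]
  ]
}}

```text
clock: 28.38
tool_pos: [0.6608, 0.1698, 0.0522]
orientation: [[-0.139, 0.99, -0.0], [0.99, 0.139, -0.0], [-0.0, -0.0, -1.0]]
wrist_force: [-0.4, 1.1, -2.0]
width: 0.71
finger_force: 65.1
```

>>> {"name": "jog_arm", "arguments": {
  "plan": [
    [0,0,0.04,0,0,0,-1],
    [0,0,0.04,0,0,0,-1],
    [0,0,0,0,0,0,-1]
  ]
}}

```text
clock: 28.63
tool_pos: [0.6609, 0.1698, 0.0521]
orientation: [[-0.139, 0.99, 0.0], [0.99, 0.139, 0.0], [0.0, 0.0, -1.0]]
wrist_force: [-4.1, -0.3, 7.6]
width: 0.708
finger_force: 65.9
```

The slate touches the ledge (7.6 N), so I'm releasing it and retreating.

>>> {"name": "jog_arm", "arguments": {
  "plan": [
    [0,0,0,0,0,0,0.5],
    [0,0,0,0,0,0,0.6],
    [0,0,0,0,0,0,0.8],
    [0,0,0,0,0,0,1],
    [0,0,0,0,0,0,1],
    [0,0,0,0,0,0,1],
    [0,0,-0.5,0,0,0,1],
    [0,0,-1.5,0,0,0,1],
    [0,0,-2.5,0,0,0,1],
    [0,0,-3,0,0,0,1],
    [0,0,-3,0,0,0,1],
    [0,0,-2,0,0,0,1],
    [0,0,-1,0,0,0,1],
    [0,0,0,0,0,0,1],
    [0,0,0,0,0,0,1]
  ]
}}

```text
clock: 29.88
tool_pos: [0.6611, 0.1699, 0.1867]
orientation: [[-0.139, 0.99, 0.001], [0.99, 0.139, 0.0], [0.0, 0.001, -1.0]]
wrist_force: [0.5, 0.3, 0.3]
width: 1.001
finger_force: 0.0
```

Run:
```python
from h import *
pose();slate(('wrist','top','side'),.05)
p=snap('wrist');w=world(p)
c=np.array([.661,.169]);a=np.radians(8.1);ex=np.array([np.cos(a),np.sin(a)]);ey=np.array([-np.sin(a),np.cos(a)])
for r in env.masks_of(p,'slate_mid')[:1]:
    d=w[r['pixels']][:,:2]-c;print('u',np.percentile(d@ex,[1,99]).round(4),'v',np.percentile(d@ey,[1,99]).round(4))
for cam in('top','side'):
    p=snap(cam);w=world(p)
    for r in env.masks_of(p,'turner_grip')[:1]:
        q=w[r['pixels']];q=q[~np.isnan(q[:,0])];k=q[q[:,2]>.045];print(cam,rect(q),k[:,2].mean().round(4))
```

```text
t 29.88 tcp [0.6611 0.1699 0.1867] phi 7.99 tilt [0.9 0.2] w 1.001 ff 0.0 F [0.5 0.3 0.3] j [14. 36. 27. 81. -0. 96.]
wrist 0.69 [254 133 364 304] [array([660.3, 170.8]), array([ 62.3, 110.7]), np.float64(7.7)] zmed 0.078 slope [-0.001 -0.002]
top 0.71 [127 171 184 206] [array([662.1, 168.1]), array([ 62.9, 107.8]), np.float64(7.4)] zmed 0.0772 slope [0.004 0.006]
side 0.61 [175 298 222 344] [array([659.4, 172.1]), array([ 64.9, 112.7]), np.float64(7.0)] zmed 0.0789 slope [0.017 0.002]
u [nan nan] v [nan nan]
top [array([472.7, 280.5]), array([86.2, 29.9]), np.float64(90.0)] nan
side [array([475.5, 328.6]), array([186.5,  44.8]), np.float64(84.2)] 0.0556<stdin>:10: RuntimeWarning: Mean of empty slice.
  ret = ret.dtype.type(ret / rcount)
```

The slate is flat on the ledge: top at 78 mm, centre within about 2 mm, yaw matched. The turner is standing level, and the arm is clear and still. Handing in.

```bash
python3 -c "
from h import *
print(env.job_done())"
```

```text
the job is handed in; nothing more can be done
None
```

I handed the job in at about 30 s of the 64 s: the slate lies flat and square on the hide ledge, within about 3 mm of its centre by the cameras. The turner stands level on the bare shelf beyond the tray, and the jar, bowl and tongs were never approached; the hand-in call did not return a verdict.

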